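Close the cheese crock and lift off its outer cover

TASK

The small round cheese in one of the two open crocks needs its vented inner lid. Take the double lid by the wooden knob and lower it as one nested piece, without dropping it, until it is fully seated on the crock that holds the cheese (not the one with the cork); let go of the knob, then take the copper-coloured collar and lift only the outer metal cover straight up, leaving the inner wooden lid lying flat and undisturbed in the crock. Finish still holding the cover level above that crock, about 10 cm higher than where it sat, and leave the things standing about the table where they are.

Things in the scene. Friction and masses are not known exactly. Their poses are not given: they have to be found in the camera images.
- crock_1: Fixed round white stoneware crock, open at the top: outside 76 mm across and 60 mm high, mouth 68 mm across, inner floor 5 mm up. Origin: centre of its underside, z up. The two crocks and the double lid swap places. It holds either the cheese or a cork.
- crock_2: A second crock exactly like crock_1, also fixed. It holds the other of cheese and cork.
- cheese: Small round yellow cheese, 48 mm across, 26 mm high, lying in one of the crocks, not always at its centre. Origin: centre of its underside.
- inner_lid: Loose round wooden inner lid, 0.09-0.17 kg. Origin: centre under its plug, z up. From there: plug 62 mm across, 0 to 12 mm up (lower half tapers to 53), 2.5 mm play all round in the mouth; vented flange 75 mm across, 12 to 17 mm; neck; knob to 69 mm. Starts standing on its plug on the table, the cover nested over it. Seated, its flange lies on the rim: origin 48 mm above the crock's.
- knob (a point): Middle of the inner lid's dark wooden knob, an upright cylinder 22 mm across and 36 mm high; 51 mm above the inner lid's origin. It passes freely up through the cover's collar and stands 28 mm above the collar's top when nested. Lifting it lifts both lids.
- outer_cover: Loose round silvery metal cover, 0.07-0.14 kg, resting on the inner lid's flange. Origin: centre of the skirt's lower edge, z up, 3 mm above the inner lid's origin when nested. From there: skirt 90 mm outside, 85 mm inside, 0 to 14 mm up; flat top plate 14 to 18 mm; collar 18 to 38 mm.
- collar (a point): Centre of the cover's upright copper-coloured collar, at mid-height, 28 mm above the cover's origin: a tube 42 mm outside, 36 mm inside, 20 mm high, standing on the top plate round the knob. Lifting it lifts the cover alone.
- wine_glass: Wine glass, 86 mm across, 215 mm tall, a bystander. Origin: centre of its underside.
- tasting_glass: Empty tasting glass, 65 mm across, 155 mm tall, a bystander. Origin: centre of its underside.
- stopper: Silvery turned bottle stopper, 33 mm across, 49 mm tall, a bystander. Origin: centre of its underside.
- foil_cutter: Black round foil cutter, 43 mm across, 18 mm tall, a bystander. Origin: centre of its underside.
- tealight: Tealight, 38 mm across, 36 mm tall with its flame, a bystander. Origin: centre of its underside.
- loose_cork: Cork lying on the table, 44 x 28 x 21 mm, a bystander. Origin: centre of its underside.
Not all that is in view belongs to the job. Several things have the shape of the inner_lid; the one meant has the colours described above.

How it is judged (in metres and radians):
On the way:
1. the double lid, both parts still nested, is seated on the crock with the cheese and the knob is let go ((horizontal distance between inner_lid and crock_1 below 0.006 m or horizontal distance between inner_lid and crock_2 below 0.006 m) and horizontal distance between inner_lid and cheese below 0.025 m and height (world z) of cheese below 0.015 m and height (world z) of inner_lid between 0.045 and 0.051 m and angle between inner_lid's own z axis and vertical below 0.05 rad and z of outer_cover in the frame of inner_lid between 0 and 0.006 m and contact force between the fingers and inner_lid below 0.1 N), for 0.2 s.
At the end, for the whole second after the job is handed in: Inner lid seated in the cheese's crock (within 6 mm of centre, 3 mm of seated height, 3 degrees of level), at rest, untouched. Fingers hold the outer cover still, within 11 degrees of level, 80 mm or more above where it sat (under 300 mm), within 50 mm sideways, touching nothing else ((horizontal distance between inner_lid and crock_1 below 0.006 m or horizontal distance between inner_lid and crock_2 below 0.006 m) and horizontal distance between inner_lid and cheese below 0.025 m and height (world z) of cheese below 0.015 m and height (world z) of inner_lid between 0.045 and 0.051 m and angle between inner_lid's own z axis and vertical below 0.05 rad and height (world z) of outer_cover between 0.131 and 0.3 m and horizontal distance between outer_cover and inner_lid below 0.05 m and angle between outer_cover's own z axis and vertical below 0.2 rad and linear speed of outer_cover below 0.05 m/s and linear speed of inner_lid below 0.02 m/s and contact force between the fingers and outer_cover above 1 N and contact force between inner_lid and outer_cover below 0.1 N and contact force between each of the arm, the fingers and inner_lid below 0.1 N and contact force between outer_cover and crock_1 below 0.1 N and contact force between outer_cover and crock_2 below 0.1 N); the arm keeps its last pose, push and grip.
It fails at once if the outer cover is parted from the inner lid (more than 12 mm) while the inner lid is not seated flat on the cheese's crock (z of outer_cover in the frame of inner_lid above 0.012 m and not ((horizontal distance between inner_lid and crock_1 below 0.006 m or horizontal distance between inner_lid and crock_2 below 0.006 m) and horizontal distance between inner_lid and cheese below 0.025 m and height (world z) of cheese below 0.015 m and height (world z) of inner_lid between 0.045 and 0.051 m and angle between inner_lid's own z axis and vertical below 0.05 rad)).
It fails at once if the double lid is dropped (falls faster than 0.3 m/s, not held) (linear speed of inner_lid above 0.3 m/s and contact force between the fingers and inner_lid below 0.01 N).
It fails at once if the double lid is tipped by more than 29 degrees (angle between any of inner_lid, outer_cover's own z axis and vertical above 0.5 rad).
It fails at once if a bystander is moved by more than 30 mm or tipped over (distance of any of wine_glass, tasting_glass, stopper, foil_cutter, tealight, loose_cork from where it was at the start of the episode above 0.03 m or angle between any of wine_glass, tasting_glass, stopper, foil_cutter, tealight's own z axis and vertical above 0.5 rad).
It also fails if it takes over 43 s, if anything falls off the work surface, if the arm or the gripper's body presses on something with over 40 N, if the wrist force passes 120 N, or if a joint passes its speed limit or range.

ROBOT

A 6-joint arm with a two-finger parallel gripper is mounted at the origin on the work surface; the furniture and walls round the work are solid. World frame = base frame: x ahead of the robot, y to its left, z up, the work surface at z = 0. Lengths are in m, angles in degrees, forces in N, time in s.
With the tool pointing down it reaches from about 0.375 to 0.9 m from the base axis. Payload 3.1 kg.
Tool frame: the origin (TCP) lies midway between the tips of the shut fingers; the grasp point (between the pads) lies 19 mm behind it; z points along the fingers, y is the line along which they close (so a half turn about z gives the same grasp; the last joint's range is limited). The gripper opens to 87 mm and grips with 3 to 60 N. Pads are 19 mm wide; open, the fingers measure 117 mm over their backs; the gripper's body (75 mm by 190 mm) begins 51 mm behind the grasp point.
Start: joints at [60.476, 30.224, 82.088, -0, 67.689, -10.227], TCP at [0.207, 0.59, 0.197] pointing down, gripper open.
Joint ranges: [-176.69, 176.69], [-43.24, 126.21], [12.49, 139.97], [-82, 262], [0, 151.66], [-163.58, 163.58]. Speed limits (degrees/s): [159.86, 159.86, 180, 180, 180, 180].

INTERFACE

Orientations are given as a 3x3 rotation matrix whose columns are the frame's x, y, z axes.
In Python, from rig import read_state, optics, bot gives the robot as it stands. The module is installed in compiled form; this text tells all that it offers.
- The arm moves only by the tool send_rows, never from a script. Its argument "commands" is a list of rows, each a list of 7 numbers: the turn, a rotation vector about the tool's x, y, z in units of 5 degrees (1.0 is 5 degrees), then the shift along the tool's x, y, z in units of 30 mm (1.0 is 30 mm), then the opening, from 0 (shut) to 1 (fully open). In form: [[rx, ry, rz, tx, ty, tz, gripper], ...]. A call has 1 to 20 rows; each row is the pose to reach, as a shift and turn from the pose commanded when the call began, along the tool's axes at that moment; what a row does not reach only later rows make up. A row lasts 1/12 s, in which the tool goes at most 41.7 mm and 7.16 degrees, less where a joint would pass 70% of its speed; a pose out of reach is approached as far as the arm can. A call with a gripper value outside its range is refused whole. The fingers move at their own pace and stop on an object; the grip force is fixed at half the most. Time passes only in rows, so rows that repeat a pose let the fingers close. It gives the time, the measured TCP pose, the force, the opening and the grip force at its end, in the units of the state.
- read_state(): the state, without advancing time (a new reading comes with each control period).
- optics.capture(name): name is "scene" or "top" or "wrist"; returns a dict with "image" (480x640x3 uint8, blue, green, red), "intrinsics" (3x3 intrinsics, pixels), "extrinsics" (4x4, takes a point from world to camera coordinates); the wrist camera has in their place "T_tool_cam" (4x4, takes a point from camera to tool coordinates, whose origin is the TCP and whose axes are the flange's). Camera axes: x right, y down, z forward; pixel columns grow to the right and rows downward; lengths in m; the calibration is good to about 2 mm. A picture is of the moment at which its call begins: read the wrist's pose just before it. There is no depth.
- bot.hand_in(): hands the job in; it is judged then, once.
The state is a dict: "time_s": time; "joint_positions": joint angles; "qvel": joint speeds; "tau": joint torques, N m; "position": TCP position; "tcp_rot": TCP orientation; "force": force on the tool from outside, world axes, zero at the start; "moment": the same for the moment, N m; "opening": opening from 0.0 (shut) to 1.0 (fully open); "grasp_force": force on a finger pad.
Only numpy, scipy, OpenCV 4.12 (cv2) and the standard library are available. Lean on these libraries where they do the work, as an engineer would, in place of code of your own. Each camera call takes 0.05 s, during which the arm holds its last target. There are 200 camera calls.

## Working session

There is one attempt and no reset: what is moved stays moved. The work goes in short steps, Python scripts to look and compute and a tool call to move; the robot and the scene stay as the last step left them, time stands still between calls to the robot, and variables do not carry over. Pictures are saved under pics/ and viewed, at most 10 in all, crops included, and the job is handed in when it is done.

Besides the shell and the picture viewer there is one more tool, called after "Call:" as a command line: name --pt "numbers of a row" for each row, then --argument value for the rest. send_rows: Moves the arm, as the interface text tells. Its arguments: {"type":"object","properties":{"commands":{"type":"array","items":{"type":"array","items":{"type":"number"}}}},"required":["commands"]}

```bash
mkdir -p pics; python3 - <<'E'
from rig import read_state, optics, bot
import cv2,pickle,numpy as np
s=read_state();print(s['time_s'],s['position'],np.round(s['tcp_rot'],3).tolist(),s['opening'])
for n in('scene','top'):
    c=optics.capture(n);cv2.imwrite(f'pics/{n}0.png',c['image']);pickle.dump(c,open(n+'.pkl','wb'));E=c['extrinsics'];print(n,np.round(c['intrinsics'],1).tolist(),np.round(-E[:3,:3].T@E[:3,3],3))
E
```

```text
0.0 [0.20613441 0.58920304 0.19617428] [[-0.944, 0.33, -0.001], [0.33, 0.944, -0.002], [0.0, -0.002, -1.0]] 1.0011034757804185
scene [[588.6, 0.0, 310.6], [0.0, 588.6, 240.3], [0.0, 0.0, 1.0]] [ 0.852 -0.83   0.88 ]
top [[589.9, 0.0, 318.4], [0.0, 589.9, 231.8], [0.0, 0.0, 1.0]] [ 0.45  -0.128  1.067]
```

View pics/top0.png

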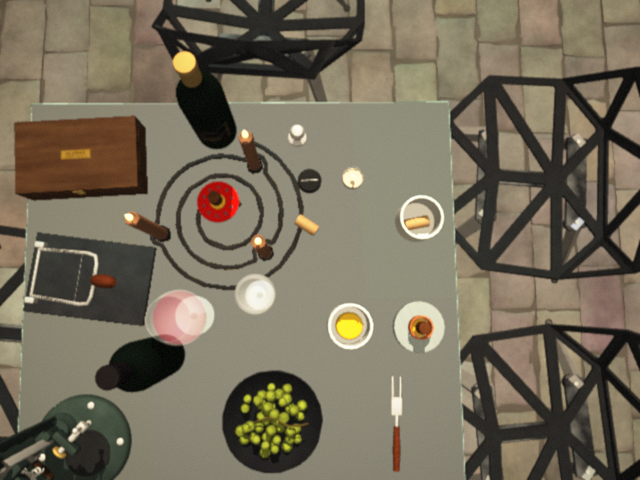

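View pics/scene0.png

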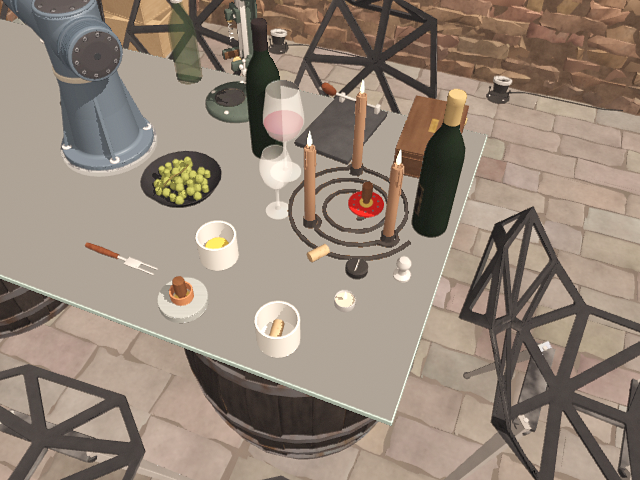

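The top view shows the cheese crock at about (350,326), the cork crock at (421,217), and a bottle and candles to the left. There are two candidates for the double lid: silver with a copper collar and brown knob at (420,327), and red with a dark knob at (218,201). The silver one with the copper collar fits the description. I'll measure it and confirm with a crop.

```bash
cat > h.py <<'E'
import cv2,pickle,numpy as np
def ray(c,u,v,z):
    E=c['extrinsics'];K=c['intrinsics'];R=E[:3,:3];o=-R.T@E[:3,3]
    d=R.T@np.linalg.solve(K,[u,v,1.]);return o+d*(z-o[2])/d[2]
def proj(c,p):
    E=c['extrinsics'];q=c['intrinsics']@(E[:3,:3]@np.array(p)+E[:3,3]);return q[:2]/q[2]
def circ(m,box):
    x0,y0,x1,y1=box;w=np.zeros_like(m);w[y0:y1,x0:x1]=m[y0:y1,x0:x1]
    cs,_=cv2.findContours(w,cv2.RETR_EXTERNAL,cv2.CHAIN_APPROX_NONE);k=max(cs,key=cv2.contourArea)
    return k,cv2.fitEllipse(cv2.convexHull(k))
E
python3 - <<'E'
from h import *
for n,B in(('top',dict(lid=(388,295,452,362),crock=(322,295,380,355),cork=(392,188,450,248))),('scene',dict(lid=(150,265,215,325)))):
    c=pickle.load(open(n+'.pkl','rb'));im=c['image'];h=cv2.cvtColor(im,cv2.COLOR_BGR2HSV)
    for k,b in B.items():
        p=im[b[1]:b[3],b[0]:b[2]]
    sil=cv2.inRange(h,(0,0,150 if n=='top' else 165),(179,60,255))
    cop=cv2.inRange(h,(2,110,60),(18,255,255)); yel=cv2.inRange(h,(22,120,100),(35,255,255))
    for k,b in B.items():
        K,e=circ(sil,b);print(n,k,'sil',np.round(e[0],1),np.round(e[1],1),cv2.contourArea(K))
        for z in(0.021,0.06):print('   z',z,np.round(ray(c,*e[0],z),4))
        if k=='lid':
            K,e=circ(cop,b);print('cop',np.round(e[0],1),np.round(e[1],1),ray(c,*e[0],.041))
    if n=='top':
        K,e=circ(yel,B['crock']);print('cheese',e, ray(c,*e[0],.031))
        print('wine/tasting', [np.round(ray(c,u,v,z),3) for u,v,z in((175,318,.215),(257,293,.155),(168,332,.2))])
    b=B['lid'];
    cr=cv2.resize(im[b[1]-15:b[3]+5,b[0]-75 if n=='top' else b[0]-10:b[2]+10],None,fx=4,fy=4,interpolation=2);cv2.imwrite(f'pics/crop_{n}.png',cr);print(cr.shape)
a=cv2.imread('pics/crop_top.png');b=cv2.imread('pics/crop_scene.png')
s=[cv2.resize(x,None,fx=300/x.shape[0],fy=300/x.shape[0]) for x in(a,b)];cv2.imwrite('pics/crop.png',np.hstack(s))
E
```

```text
top lid sil [419.4 326.5] [51.1 53.3] 1312.5
   z 0.021 [ 0.4025 -0.339   0.021 ]
   z 0.06 [ 0.4042 -0.3311  0.06  ]
cop [420.6 327.2] [23.6 25.4] [ 0.40217323 -0.33702471  0.041     ]
top crock sil [349.9 325.6] [46.6 48.9] 1734.0
   z 0.021 [ 0.4063 -0.2163  0.021 ]
   z 0.06 [ 0.4079 -0.213   0.06  ]
top cork sil [421.3 216.4] [44.3 47.8] 1591.5
   z 0.021 [ 0.5983 -0.3497  0.021 ]
   z 0.06 [ 0.5928 -0.3415  0.06  ]
cheese ((349.0666198730469, 326.6134948730469), (23.436670303344727, 25.687929153442383), 95.05738830566406) [ 0.40498349 -0.21393913  0.031     ]
wine/tasting [array([0.43 , 0.049, 0.215]), array([ 0.464, -0.063,  0.155]), array([0.41 , 0.061, 0.2  ])]
(348, 596, 3)Traceback (most recent call last):
  File "<stdin>", line 9, in <module>
  File "h.py", line 10, in circ
    return k,cv2.fitEllipse(cv2.convexHull(k))
             ~~~~~~~~~~~~~~^^^^^^^^^^^^^^^^^^^
cv2.error: OpenCV(4.12.0) /io/opencv/modules/imgproc/src/shapedescr.cpp:361: error: (-201:Incorrect size of input array) There should be at least 5 points to fit the ellipse in function 'fitEllipseNoDirect'
```

The yellow cheese reads at (0.405,-0.214), inside the crock at (0.408,-0.213). The lid is near (0.402,-0.338). Before swinging the arm across, I'll confirm the lid in a crop and check the heights of the tall obstacles.

```bash
python3 - <<'E'
from h import *
from rig import optics
t=pickle.load(open('top.pkl','rb'));s=pickle.load(open('scene.pkl','rb'))
a=cv2.resize(t['image'][280:370,310:460],(500,300),interpolation=2);b=cv2.resize(s['image'][255:330,140:215],(300,300),interpolation=2)
st=cv2.resize(s['image'][0:190,180:330],(237,300));tp=cv2.resize(t['image'][330:480,0:200],(400,300))
w=cv2.resize(optics.capture('wrist')['image'],(400,300)); 
cv2.imwrite('pics/crop.png',np.vstack([np.hstack([a,b])[:, :800],np.hstack([tp,w])]))
for n,u,v in(('green base',85,440),('bottle base',170,352),('bottle2 base',215,138),('c',85,425)):print(n,np.round(ray(t,u,v,0),3))
def tri(ut,us):
    P=[c['intrinsics']@c['extrinsics'][:3] for c in(t,s)];X=cv2.triangulatePoints(P[0],P[1],np.float64(ut),np.float64(us));return (X[:3]/X[3]).ravel()
print('bottletop',tri((107,377),(262,23)),'bottle2',tri((183,62),(456,95)))
print('candles',tri((245,135),(362,87)),tri((130,216),(309,137)),tri((259,241),(398,155)))
for z in(0,.1,.2,.3,.4): print(z,'lever col at scene', proj(s,[*ray(t,85,440,0)[:2],z]).round(), 'top',proj(t,[*ray(t,85,440,0)[:2],z]).round())
E
```

```text
green base [0.218 0.245 0.   ]
bottle base [0.365 0.101 0.   ]
bottle2 base [0.752 0.024 0.   ]
c [0.244 0.246 0.   ]
bottletop [0.36358886 0.11321713 0.31075161] bottle2 [0.76519803 0.02071054 0.31326413]
candles [ 0.64228147 -0.07022137  0.35758162] [0.53774063 0.101088   0.12796731] [ 0.61967492 -0.04809215  0.19301284]
0 lever col at scene [239. 104.] top [ 85. 440.]
0.1 lever col at scene [235.  69.] top [ 62. 455.]
0.2 lever col at scene [231.  30.] top [ 33. 474.]
0.3 lever col at scene [226. -14.] top [ -3. 497.]
0.4 lever col at scene [220. -63.] top [-52. 529.]
```

View pics/crop.png

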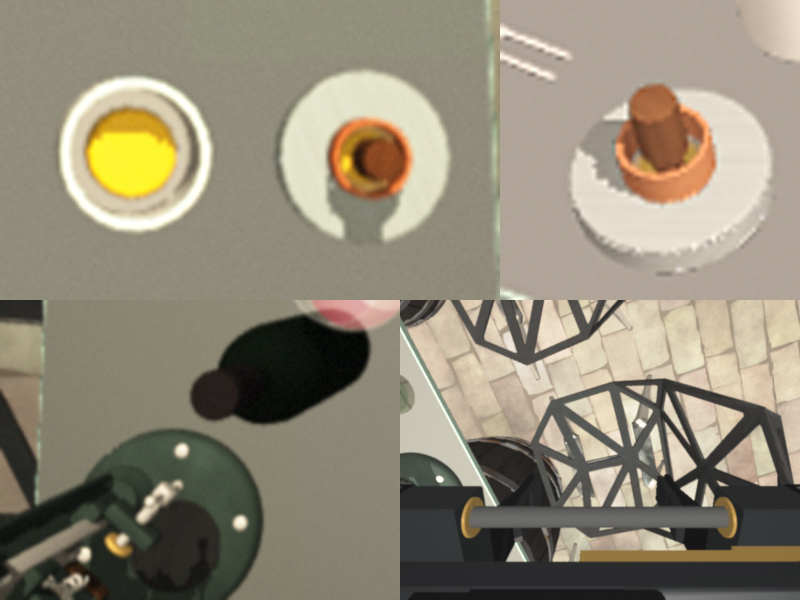

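The crop confirms the right-hand object: silver cover, copper collar, brown knob. The yellow cheese is in the left crock. The corkscrew stand at (0.22,0.25), the bottle (0.31 m) and the candles (0.36 m) call for a high swing at a wide radius.

Call:
send_rows --pt "0 0 0 0 0 -8.8 1" --pt "0 0 0 0 0 -8.8 1" --pt "0 0 0 0 0 -8.8 1" --pt "0 0 0 0 0 -8.8 1" --pt "0 0 0 0 0 -8.8 1" --pt "0 0 0 0 0 -8.8 1" --pt "0 0 3 -4.4 -2.8 -8.8 1" --pt "0 0 3 -4.4 -2.8 -8.8 1" --pt "0 0 3 -4.4 -2.8 -8.8 1" --pt "0 0 6 -8.8 -5.5 -8.8 1" --pt "0 0 6 -8.8 -5.5 -8.8 1" --pt "0 0 6 -8.8 -5.5 -8.8 1" --pt "0 0 6 -8.8 -5.5 -8.8 1" --pt "0 0 12 -17.8 -11 -8.8 1" --pt "0 0 12 -17.8 -11 -8.8 1" --pt "0 0 12 -17.8 -11 -8.8 1" --pt "0 0 12 -17.8 -11 -8.8 1" --pt "0 0 12 -17.8 -11 -8.8 1" --pt "0 0 12 -17.8 -11 -8.8 1" --pt "0 0 12 -17.8 -11 -8.8 1"

```text
time_s: 1.82
position: [0.5737, 0.1349, 0.4608]
tcp_rot: [[-0.185, 0.983, -0.001], [0.983, 0.185, 0.0], [0.0, -0.001, -1.0]]
force: [0.5, 1.1, -0.5]
opening: 0.997
grasp_force: 0.0
```

Call:
send_rows --pt "0 0 4 -5.5 -4.3 0 1" --pt "0 0 4 -5.5 -4.3 0 1" --pt "0 0 4 -5.5 -4.3 0 1" --pt "0 0 4 -5.5 -4.3 0 1" --pt "0 0 4 -5.5 -4.3 0 1" --pt "0 0 8.7 -11.1 -8.7 0 1" --pt "0 0 8.7 -11.1 -8.7 0 1" --pt "0 0 8.7 -11.1 -8.7 0 1" --pt "0 0 8.7 -11.1 -8.7 0 1" --pt "0 0 8.7 -11.1 -8.7 0 1" --pt "0 0 8.7 -11.1 -8.7 0 1" --pt "0 0 8.7 -11.1 -8.7 6 1" --pt "0 0 8.7 -11.1 -8.7 6 1" --pt "0 0 8.7 -11.1 -8.7 6 1" --pt "0 0 8.7 -11.1 -8.7 6 1" --pt "0 0 8.7 -11.1 -8.7 6 1" --pt "0 0 8.7 -11.1 -8.7 6 1" --pt "0 0 8.7 -11.1 -8.7 6 1" --pt "0 0 8.7 -11.1 -8.7 6 1"

```text
time_s: 3.4
position: [0.3795, -0.2397, 0.2826]
tcp_rot: [[0.541, 0.841, 0.002], [0.841, -0.541, -0.002], [-0.001, 0.003, -1.0]]
force: [0.8, -0.8, 0.3]
opening: 1.005
grasp_force: 0.0
```

```bash
cat >> h.py <<'E'
def wrist(name):
    from rig import read_state,optics
    s=read_state();c=optics.capture('wrist');T=np.eye(4);T[:3,:3]=s['tcp_rot'];T[:3,3]=s['position']
    c['extrinsics']=np.linalg.inv(T@c['T_tool_cam']);c['state']=s;cv2.imwrite(f'pics/{name}.png',c['image']);pickle.dump(c,open(name+'.pkl','wb'));return c
E
python3 - <<'E'
from h import *
c=wrist('w1');s=c['state'];print(s['position'],np.round(s['tcp_rot'],3).tolist(),np.linalg.inv(c['extrinsics'])[:3].round(3).tolist())
for p in([.4025,-.338,.069],[.408,-.213,.06]):print(proj(c,p))
E
```

```text
[ 0.37954964 -0.23969233  0.28257241] [[0.541, 0.841, 0.002], [0.841, -0.541, -0.002], [-0.001, 0.003, -1.0]] [[0.841, -0.519, -0.155, 0.423], [-0.542, -0.804, -0.247, -0.171], [0.003, 0.292, -0.957, 0.47]]
[381.08785391 262.2346218 ]
[326.17852147 165.43932531]
```

View pics/w1.png

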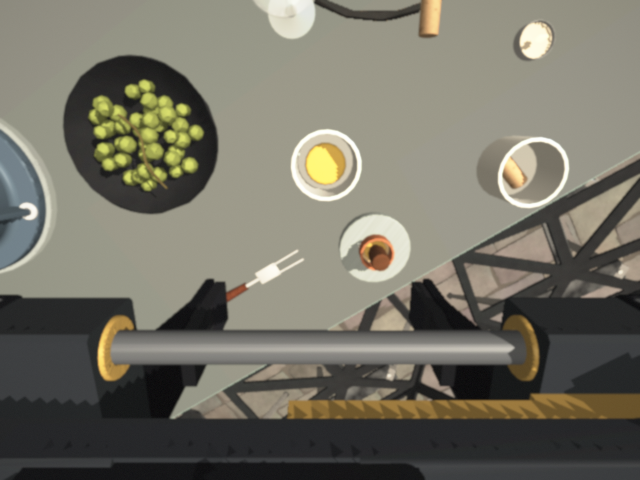

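The wrist view shows the cheese crock at (326,165), the lid disc at (375,248), its knob at (380,259) and a clear table around both. Next I'll measure them precisely.

```bash
cat >> h.py <<'E'
def fitpts(c,mask,box,z):
    "circle fit on plane z of hull of the mask"
    k,e=circ(mask,box);h=cv2.convexHull(k)[:,0];P=np.array([ray(c,u,v,z)[:2] for u,v in h])
    A=np.c_[2*P,np.ones(len(P))];x=np.linalg.lstsq(A,(P**2).sum(1),rcond=None)[0];return x[:2].round(4),round(2*np.sqrt(x[2]+x[:2]@x[:2]),4)
E
python3 - <<'E'
from h import *
def masks(im):
    h=cv2.cvtColor(im,cv2.COLOR_BGR2HSV)
    print(h[165,294],h[200,326],h[230,355],h[252,377],h[261,381],h[247,367],h[270,420],h[250,345])
    return h
c=pickle.load(open('w1.pkl','rb'));h=masks(c['image'])
m=cv2.inRange(h,(0,0,200),(179,40,255));print('crock rim',fitpts(c,m,(280,120,375,210),.06))
cop=cv2.inRange(h,(2,100,40),(20,255,255));print('copper+knob',fitpts(c,cop,(350,225,405,280),.041))
lid=cv2.inRange(h,(0,0,150),(179,45,255));print('lid',fitpts(c,lid,(335,208,415,288),.021))
lab=c['image'][205:290,335:415];e=cv2.Canny(lab,60,150);ys,xs=np.nonzero(e)
t=pickle.load(open('top.pkl','rb'));h=cv2.cvtColor(t['image'],cv2.COLOR_BGR2HSV)
m=cv2.inRange(h,(0,0,170),(179,60,255));print('top crock',fitpts(t,m,(322,295,380,355),.06),'lid',fitpts(t,m,(388,295,452,362),.021))
E
python3 - <<'E'
import cv2
im=cv2.imread('pics/w1.png')[110:290,280:420];cv2.imwrite('pics/w1c.png',cv2.resize(im,None,fx=3.3,fy=3.3,interpolation=2))
E
```

```text
[ 30   6 253] [ 24  21 247] [ 30  19 229] [ 11 145  74] [ 11 153 143] [ 19 159 196] [ 27  29 157] [ 30  19 228]
crock rim (array([ 0.4075, -0.2131]), np.float64(0.0768))
copper+knob (array([ 0.4022, -0.3356]), np.float64(0.043))
lid (array([ 0.4006, -0.3358]), np.float64(0.1415))
top crock (array([ 0.4082, -0.2131]), np.float64(0.0787)) lid (array([ 0.4026, -0.3386]), np.float64(0.0897))
```

View pics/w1c.png

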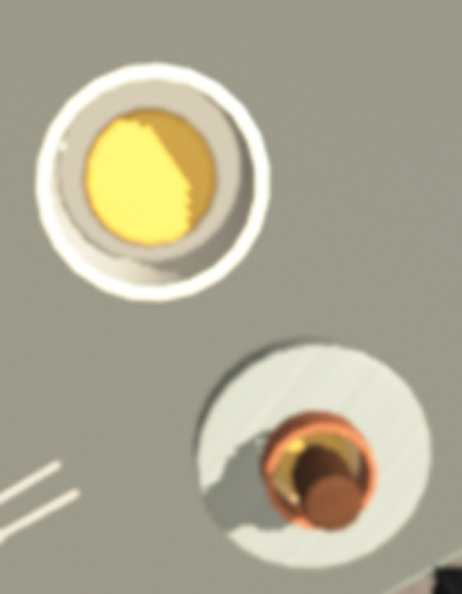

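```bash
python3 - <<'E'
from h import *
c=pickle.load(open('w1.pkl','rb'));h=cv2.cvtColor(c['image'],cv2.COLOR_BGR2HSV)
lid=cv2.inRange(h,(0,0,195),(179,45,255));print('lid',fitpts(c,lid,(335,208,415,288),.021))
kn=cv2.inRange(h,(5,100,110),(16,255,255));print('copper',fitpts(c,kn,(350,225,405,280),.041))
g=cv2.cvtColor(c['image'],cv2.COLOR_BGR2GRAY)
# knob top disc centre in the crop at (334,500)/3.3
print('knob top',ray(c,280+334/3.3,110+501/3.3,.069))
s=c['state'];p=np.array([.4024,-.3380,.19]);d=p-s['position'];print('tool units',np.round(np.array(s['tcp_rot']).T@d/.03,2))
E
```

```text
lid (array([ 0.4026, -0.3383]), np.float64(0.0887))
copper (array([ 0.4022, -0.3356]), np.float64(0.0431))
knob top [ 0.40287245 -0.33763788  0.069     ]
tool units [-2.34  2.4   3.09]
```

Call:
send_rows --pt "0 0 0 -2.33 2.42 0 1" --pt "0 0 0 -2.33 2.42 0 1" --pt "0 0 0 -2.33 2.42 0 1" --pt "0 0 0 -2.33 2.42 5.4 1" --pt "0 0 0 -2.33 2.42 5.4 1" --pt "0 0 0 -2.33 2.42 5.4 1" --pt "0 0 0 -2.33 2.42 5.4 1" --pt "0 0 0 -2.33 2.42 5.4 1" --pt "0 0 0 -2.33 2.42 5.4 1"

```text
time_s: 4.2
position: [0.4017, -0.3371, 0.1191]
tcp_rot: [[0.542, 0.841, -0.001], [0.841, -0.542, 0.001], [0.001, -0.002, -1.0]]
force: [0.8, -0.6, 0.9]
opening: 1.002
grasp_force: 0.0
```

```bash
python3 - <<'E'
from h import *
c=wrist('w2');s=c['state'];R=np.array(s['tcp_rot']);print(s['position'],R.round(4).tolist())
h=cv2.cvtColor(c['image'],cv2.COLOR_BGR2HSV);uv=proj(c,[.4027,-.338,.069]);print(uv)
cv2.imwrite('pics/w2v.png',c['image'])
p=np.array([.4027,-.338,.045]);print('units',np.round(R.T@(p-s['position'])/.03,2))
E
```

```text
[ 0.40169264 -0.33705857  0.11910847] [[0.5416, 0.8406, -0.001], [0.8406, -0.5416, 0.0014], [0.0006, -0.0016, -1.0]]
[320.2721908  250.79508233]
units [-0.01  0.05  2.47]
```

View pics/w2v.png

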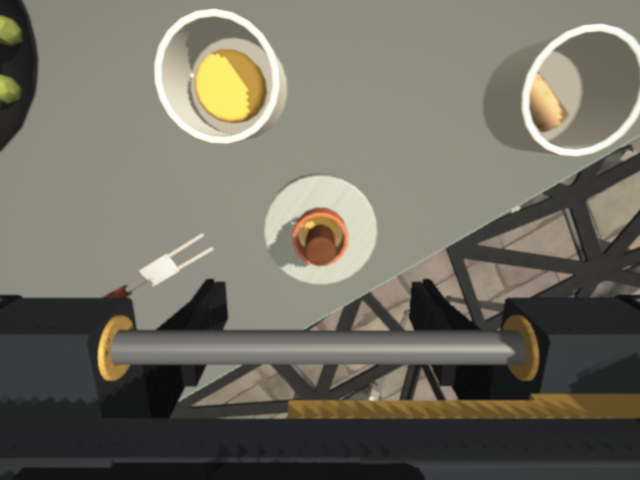

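The knob top shows at about (320,250), exactly where predicted. Descending and gripping.

Call:
send_rows --pt "0 0 0 0 0.05 1.2 1" --pt "0 0 0 0 0.05 1.8 1" --pt "0 0 0 0 0.05 2.2 1" --pt "0 0 0 0 0.05 2.45 1" --pt "0 0 0 0 0.05 2.45 1" --pt "0 0 0 0 0.05 2.45 0" --pt "0 0 0 0 0.05 2.45 0" --pt "0 0 0 0 0.05 2.45 0" --pt "0 0 0 0 0.05 2.45 0" --pt "0 0 0 0 0.05 2.45 0" --pt "0 0 0 0 0.05 2.45 0" --pt "0 0 0 0 0.05 2.45 0" --pt "0 0 0 0 0.05 2.45 0" --pt "0 0 0 0 0.05 2.45 0"

```text
time_s: 5.42
position: [0.4028, -0.3378, 0.0455]
tcp_rot: [[0.542, 0.841, -0.0], [0.841, -0.542, 0.0], [0.0, -0.0, -1.0]]
force: [0.0, 0.5, -0.7]
opening: 0.401
grasp_force: 0.0
```

Call:
send_rows --pt "0 0 0 0 0 0 0" --pt "0 0 0 0 0 0 0" --pt "0 0 0 0 0 0 0" --pt "0 0 0 0 0 0 0" --pt "0 0 0 0 0 0 0" --pt "0 0 0 0 0 0 0" --pt "0 0 0 0 0 0 0" --pt "0 0 0 0 0 0 0"

```text
time_s: 6.08
position: [0.4028, -0.3378, 0.0456]
tcp_rot: [[0.542, 0.841, -0.0], [0.841, -0.542, -0.0], [-0.0, 0.0, -1.0]]
force: [0.5, 0.3, 0.0]
opening: 0.004
grasp_force: 0.0
```

The fingers shut on nothing, so I'll look before doing anything else.

```bash
python3 - <<'E'
from h import *
from rig import optics
c=wrist('w3');print(c['state']['opening'],c['state']['grasp_force'])
s=optics.capture('scene');pickle.dump(s,open('scene3.pkl','wb'))
a=cv2.resize(s['image'][180:360,80:300],(440,360),interpolation=2);t=optics.capture('top');pickle.dump(t,open('top3.pkl','wb'));b=cv2.resize(t['image'][260:400,300:480],(360,280),interpolation=2)
b=np.vstack([b,np.zeros((80,360,3),np.uint8)]);cv2.imwrite('pics/m3.png',np.vstack([np.hstack([a,b]),cv2.resize(c['image'][120:480],(800,450))[:240]]))
E
```

```text
0.00426164703309892 0.0
```

View pics/m3.png

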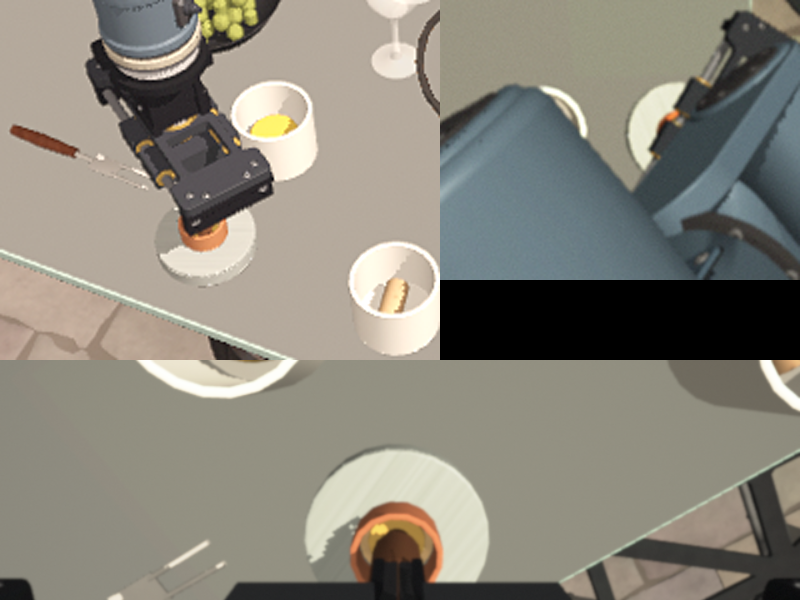

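```bash
python3 - <<'E'
from h import *
c=pickle.load(open('w3.pkl','rb'));p=c['state']['position'];R=np.array(c['state']['tcp_rot'])
print('tcp px',proj(c,p),'grasp',proj(c,p-.019*R[:,2]),'knob',proj(c,[.4027,-.338,.069]),proj(c,[.4027,-.338,.041]))
h=cv2.cvtColor(c['image'],cv2.COLOR_BGR2HSV)
lid=cv2.inRange(h,(0,0,190),(179,45,255));print('lid',fitpts(c,lid,(235,180,400,310),.021))
cv2.imwrite('pics/w3c.png',cv2.resize(c['image'][170:420,220:420],(480,600),interpolation=2))
E
```

```text
tcp px [318.16059685 280.30016994] grasp [318.17985413 295.68810462] knob [318.15406637 300.06057964] [318.12945012 277.30673907]
lid (array([ 0.4031, -0.3365]), np.float64(0.0866))
```

View pics/w3c.png

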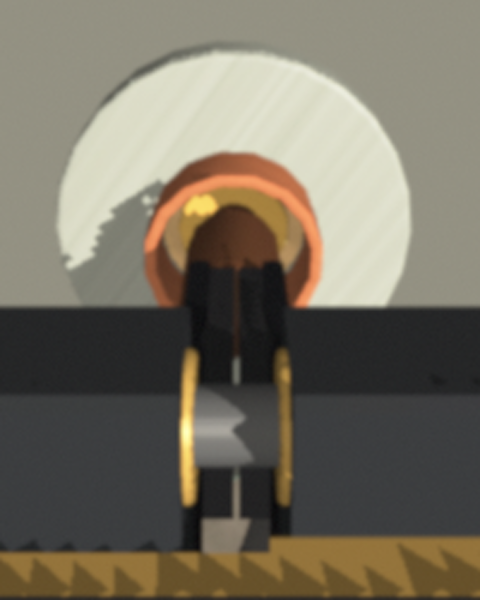

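```bash
python3 - <<'E'
from h import *
c=pickle.load(open('w3.pkl','rb'));w2=pickle.load(open('w2.pkl','rb'))
print(c['intrinsics'].round(1).tolist(),c['T_tool_cam'].round(3).tolist())
def pt(c,x,y,z):
    R=np.array(c['state']['tcp_rot']);return proj(c,c['state']['position']+R@[x,y,z]).round(1)
print('open tips inner at TCP depth',pt(w2,0,.0435,0),pt(w2,0,-.0435,0),' 20mm up',pt(w2,0,.0435,-.02))
print('pad front edge x=+9.5 tip',pt(c,.0095,0,0),' 25mm up',pt(c,.0095,0,-.025))
k=np.array([.4027,-.338]);x=np.array(c['state']['tcp_rot'])[:2,0]
for cc in(w2,c):
  for z in(.033,.041,.069): print(z,[proj(cc,[*(k+d*x),z]).round(1) for d in(-.011,0,.011)])
# brown column profile at u=320 in w2 and w3
for cc,a,b in((w2,205,285),(c,225,320)):
  h=cv2.cvtColor(cc['image'],cv2.COLOR_BGR2HSV);print([(v,*map(int,h[v,320])) for v in range(a,b,3)])
g=w2['image'];h=g[275:300,:,:].max(2);print('dark tips row 285',[int(u) for u in np.nonzero(np.diff((h[10]<60).astype(int)))[0]],'row 292',[int(u) for u in np.nonzero(np.diff((h[17]<60).astype(int)))[0]])
E
```

```text
[[375.5, 0.0, 318.0], [0.0, 375.5, 237.9], [0.0, 0.0, 1.0]] [[-0.0, -0.957, -0.291, 0.081], [1.0, -0.0, -0.0, -0.0], [-0.0, -0.291, 0.957, -0.188], [0.0, 0.0, 0.0, 1.0]]
open tips inner at TCP depth [398.6 280.3] [237.8 280.3]  20mm up [406.9 296.5]
pad front edge x=+9.5 tip [318.2 263.9]  25mm up [318.2 282.9]
0.033 [array([320.1, 249.2]), array([320.1, 235.5]), array([320.1, 221.5])]
0.041 [array([320.1, 252.6]), array([320.1, 238.6]), array([320.1, 224.2])]
0.069 [array([320.3, 266.2]), array([320.3, 250.8]), array([320.3, 235. ])]
0.033 [array([318.1, 289.4]), array([318.1, 271.8]), array([318.1, 253.7])]
0.041 [array([318.1, 295.4]), array([318.1, 277.3]), array([318.1, 258.6])]
0.069 [array([318.2, 320.4]), array([318.2, 300.1]), array([318.1, 278.9])]
[(205, 29, 26, 220), (208, 11, 106, 161), (211, 10, 157, 158), (214, 11, 151, 240), (217, 17, 158, 174), (220, 19, 160, 166), (223, 19, 159, 151), (226, 11, 148, 79), (229, 11, 150, 80), (232, 11, 148, 81), (235, 11, 150, 85), (238, 11, 153, 135), (241, 11, 153, 140), (244, 11, 154, 134), (247, 11, 155, 132), (250, 11, 153, 132),
[... 277 characters left out ...]
2, 223), (234, 10, 116, 161), (237, 10, 155, 158), (240, 10, 156, 159), (243, 10, 153, 226), (246, 11, 151, 239), (249, 19, 157, 169), (252, 20, 157, 167), (255, 18, 156, 116), (258, 11, 152, 79), (261, 11, 150, 85), (264, 11, 149, 87), (267, 12, 151, 88), (270, 11, 146, 89), (273, 11, 151, 91), (276, 11, 151, 91), (279, 11, 149, 94), (282, 10, 90, 51), (285, 15, 30, 34), (288, 8, 34, 30), (291, 15, 34, 30), (294, 8, 35, 29), (297, 20, 24, 32), (300, 10, 24, 32), (303, 0, 28, 36), (306, 10, 24, 32), (309, 8, 34, 30), (312, 8, 36, 28), (315, 0, 38, 27), (318, 20, 23, 34)]
dark tips row 285 [201, 224, 411, 434, 459, 470, 554, 595, 633] row 292 [196, 224, 410, 439, 462, 472, 540, 571, 574, 591]
```

The measurements explain it: the fingertips in view sit about 25 mm behind the stated TCP, seen from both the finger spacing and the knob's unhidden front face. The fingers therefore closed just above the knob. I'll open, go 12 mm lower and close again as a test.

Call:
send_rows --pt "0 0 0 0 0 0 0.7" --pt "0 0 0 0 0 0 0.7" --pt "0 0 0 0 0 0 0.7" --pt "0 0 0 0 0 0 0.7" --pt "0 0 0 0 0 0 0.7" --pt "0 0 0 0 0 0 0.7" --pt "0 0 0 0 0 0 0.7" --pt "0 0 0 0 0 0 0.7" --pt "0 0 0 0 0 0 0.7" --pt "0 0 0 0 0 0 0.7" --pt "0 0 0 0 0 0.2 0.7" --pt "0 0 0 0 0 0.4 0.7" --pt "0 0 0 0 0 0.4 0.7"

```text
time_s: 7.32
position: [0.4022, -0.3371, 0.0323]
tcp_rot: [[0.542, 0.841, -0.001], [0.841, -0.542, 0.002], [0.001, -0.002, -1.0]]
force: [-0.0, -0.5, 0.8]
opening: 0.699
grasp_force: 0.0
```

Call:
send_rows --pt "0 0 0 0 0 0 0" --pt "0 0 0 0 0 0 0" --pt "0 0 0 0 0 0 0" --pt "0 0 0 0 0 0 0" --pt "0 0 0 0 0 0 0" --pt "0 0 0 0 0 0 0" --pt "0 0 0 0 0 0 0" --pt "0 0 0 0 0 0 0" --pt "0 0 0 0 0 0 0"

```text
time_s: 8.07
position: [0.4027, -0.3377, 0.0337]
tcp_rot: [[0.542, 0.841, -0.0], [0.841, -0.542, 0.0], [0.0, -0.0, -1.0]]
force: [-0.4, 0.9, 0.2]
opening: 0.239
grasp_force: 30.0
```

Grip confirmed on the knob (21 mm, 30 N), but shallow. I'll regrip about 11 mm deeper, with the tips still above the collar.

Call:
send_rows --pt "0 0 0 0 0 0 0.45" --pt "0 0 0 0 0 0 0.45" --pt "0 0 0 0 0 0 0.45" --pt "0 0 0 0 0 0 0.45" --pt "0 0 0 0 0 0.2 0.45" --pt "0 0 0 0 0 0.36 0.45" --pt "0 0 0 0 0 0.36 0.45" --pt "0 0 0 0 0 0.36 0" --pt "0 0 0 0 0 0.36 0" --pt "0 0 0 0 0 0.36 0" --pt "0 0 0 0 0 0.36 0" --pt "0 0 0 0 0 0.36 0" --pt "0 0 0 0 0 0.36 0" --pt "0 0 0 0 0 0.36 0" --pt "0 0 0 0 0 0.36 0"

```text
time_s: 9.32
position: [0.4027, -0.3377, 0.0228]
tcp_rot: [[0.542, 0.841, -0.0], [0.841, -0.542, 0.0], [0.0, -0.0, -1.0]]
force: [0.0, 0.8, -0.0]
opening: 0.246
grasp_force: 30.0
```

Call:
send_rows --pt "0 0 0 0 0 -0.3 0" --pt "0 0 0 0 0 -0.8 0" --pt "0 0 0 0 0 -1.4 0" --pt "0 0 0 0 0 -2.1 0" --pt "0 0 0 0 0 -2.8 0" --pt "0 0 0 0 0 -3.3 0" --pt "0 0 0 0 0 -3.6 0" --pt "0 0 0 0 0 -3.6 0" --pt "0 0 0 0.3 -0.2 -3.6 0" --pt "0 0 0 0.8 -0.5 -3.6 0" --pt "0 0 0 1.4 -0.8 -3.6 0" --pt "0 0 0 2 -1.2 -3.6 0" --pt "0 0 0 2.6 -1.5 -3.6 0" --pt "0 0 0 3.1 -1.8 -3.6 0" --pt "0 0 0 3.45 -2.05 -3.6 0" --pt "0 0 0 3.59 -2.11 -3.6 0" --pt "0 0 0 3.59 -2.11 -3.6 0" --pt "0 0 0 3.59 -2.11 -3.6 0"

```text
time_s: 10.82
position: [0.4083, -0.2134, 0.1306]
tcp_rot: [[0.541, 0.841, 0.0], [0.841, -0.541, -0.001], [-0.0, 0.001, -1.0]]
force: [0.5, 0.2, -2.8]
opening: 0.243
grasp_force: 30.0
```

```bash
python3 - <<'E'
from h import *
from rig import optics
c=wrist('w4');s=c['state'];R=np.array(s['tcp_rot']);print(s['position'],R.round(3).tolist(),s['opening'],s['force'])
zc=s['position'][2]-.0228
h=cv2.cvtColor(c['image'],cv2.COLOR_BGR2HSV);lid=cv2.inRange(h,(0,0,185),(179,45,255))
print('cover seen',fitpts(c,lid,(200,180,440,310),.021+zc))
sc=optics.capture('scene');cv2.imwrite('pics/m4.png',np.hstack([cv2.resize(sc['image'][170:330,110:310],(450,360),interpolation=2),cv2.resize(c['image'][150:360,190:450],(350,360))]))
E
```

```text
[ 0.40825312 -0.21340525  0.13061286] [[0.541, 0.841, 0.0], [0.841, -0.541, -0.001], [-0.0, 0.001, -1.0]] 0.2426774832188045 [ 0.54962714  0.17952584 -2.76240726]
cover seen (array([ 0.409 , -0.2118]), np.float64(0.0863))
```

View pics/m4.png

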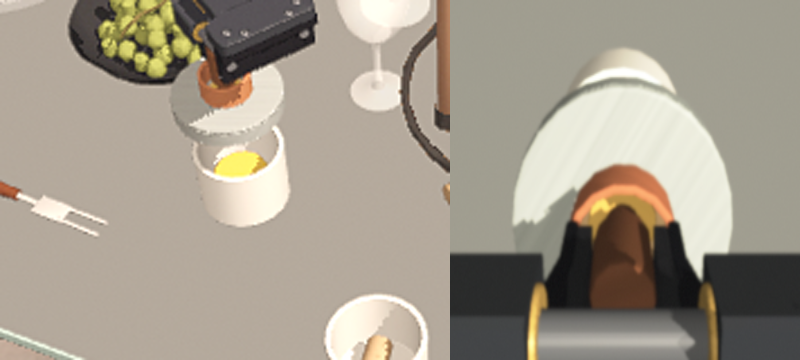

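It shows the double lid held level and nested, right above the cheese crock, with the fingers on the knob. Lowering slowly.

Call:
send_rows --pt "0 0 0 0 -0.02 0.3 0" --pt "0 0 0 0 -0.02 0.7 0" --pt "0 0 0 0 -0.02 1.1 0" --pt "0 0 0 0 -0.02 1.3 0" --pt "0 0 0 0 -0.02 1.45 0" --pt "0 0 0 0 -0.02 1.55 0" --pt "0 0 0 0 -0.02 1.65 0" --pt "0 0 0 0 -0.02 1.75 0" --pt "0 0 0 0 -0.02 1.82 0" --pt "0 0 0 0 -0.02 1.88 0" --pt "0 0 0 0 -0.02 1.88 0"

```text
time_s: 11.83
position: [0.4074, -0.2126, 0.0743]
tcp_rot: [[0.542, 0.841, -0.0], [0.841, -0.542, 0.0], [-0.0, -0.0, -1.0]]
force: [-0.1, -0.2, -2.4]
opening: 0.248
grasp_force: 30.0
```

Call:
send_rows --pt "0 0 0 0 0 0.04 0" --pt "0 0 0 0 0 0.07 0" --pt "0 0 0 0 0 0.1 0" --pt "0 0 0 0 0 0.12 0" --pt "0 0 0 0 0 0.12 0" --pt "0 0 0 0 0 0.12 0"

```text
time_s: 12.33
position: [0.4074, -0.2127, 0.0708]
tcp_rot: [[0.542, 0.841, 0.0], [0.841, -0.542, -0.0], [0.0, 0.0, -1.0]]
force: [0.6, 0.6, -2.2]
opening: 0.24
grasp_force: 30.0
```

Call:
send_rows --pt "0 0 0 0 0 0.02 0" --pt "0 0 0 0 0 0.03 0" --pt "0 0 0 0 0 0.03 0" --pt "0 0 0 0 0 0.03 0"

```text
time_s: 12.67
position: [0.4073, -0.2126, 0.0706]
tcp_rot: [[0.542, 0.841, 0.0], [0.841, -0.542, -0.0], [-0.0, 0.0, -1.0]]
force: [-2.1, 1.3, 5.4]
opening: 0.242
grasp_force: 30.0
```

Contact (+5 N) at the expected height, so the lid is seated. Releasing the knob.

Call:
send_rows --pt "0 0 0 0 0 0 0.3" --pt "0 0 0 0 0 0 0.4" --pt "0 0 0 0 0 0 0.7" --pt "0 0 0 0 0 0 0.7" --pt "0 0 0 0 0 0 0.7" --pt "0 0 0 0 0 0 0.7" --pt "0 0 0 0 0 0 0.7" --pt "0 0 0 0 0 0 0.7" --pt "0 0 0 0 0 0 0.7" --pt "0 0 0 0 0 0 0.7"

```text
time_s: 13.5
position: [0.4074, -0.2127, 0.0699]
tcp_rot: [[0.542, 0.841, -0.0], [0.841, -0.542, 0.0], [-0.0, -0.0, -1.0]]
force: [0.6, 0.2, -0.1]
opening: 0.695
grasp_force: 0.0
```

```bash
python3 - <<'E'
from h import *
c=wrist('w5');s=c['state'];print(s['position'],s['opening'],s['force'])
h=cv2.cvtColor(c['image'],cv2.COLOR_BGR2HSV);lid=cv2.inRange(h,(0,0,185),(179,45,255))
print('cover seen',fitpts(c,lid,(200,180,440,310),.069))
E
```

```text
[ 0.4074387  -0.21269841  0.06988708] 0.6949571138361909 [ 0.60919544  0.24192856 -0.10069203]
cover seen (array([ 0.4093, -0.2095]), np.float64(0.083))
```

Let go, and the lid is at rest. Going down with open fingers around the collar; I'll stay shallow (tips about 12 mm below the collar top) so the palm clears the knob.

Call:
send_rows --pt "0 0 0 0 0 0 0.8" --pt "0 0 0 0 0 0.15 0.8" --pt "0 0 0 0 0 0.3 0.8" --pt "0 0 0 0 0 0.42 0.8" --pt "0 0 0 0 0 0.52 0.8" --pt "0 0 0 0 0 0.6 0.8" --pt "0 0 0 0 0 0.63 0.8" --pt "0 0 0 0 0 0.63 0.8"

```text
time_s: 14.22
position: [0.4073, -0.2126, 0.0506]
tcp_rot: [[0.542, 0.841, -0.001], [0.841, -0.542, 0.0], [0.0, -0.001, -1.0]]
force: [0.1, -0.5, 0.2]
opening: 0.8
grasp_force: 0.0
```

Call:
send_rows --pt "0 0 0 0 0 0 0.6" --pt "0 0 0 0 0 0 0.55" --pt "0 0 0 0 0 0 0.5" --pt "0 0 0 0 0 0 0.48" --pt "0 0 0 0 0 0 0.46" --pt "0 0 0 0 0 0 0.2" --pt "0 0 0 0 0 0 0" --pt "0 0 0 0 0 0 0" --pt "0 0 0 0 0 0 0" --pt "0 0 0 0 0 0 0"

```text
time_s: 15.05
position: [0.4075, -0.2127, 0.0511]
tcp_rot: [[0.542, 0.841, 0.0], [0.841, -0.542, -0.0], [-0.0, 0.0, -1.0]]
force: [-0.2, 0.3, 1.6]
opening: 0.479
grasp_force: 30.0
```

Collar gripped (0.48 ≈ 42 mm). Lifting straight up about 10 cm, slowly.

Call:
send_rows --pt "0 0 0 0 0 -0.05 0" --pt "0 0 0 0 0 -0.12 0" --pt "0 0 0 0 0 -0.2 0" --pt "0 0 0 0 0 -0.3 0" --pt "0 0 0 0 0 -0.45 0" --pt "0 0 0 0 0 -0.65 0" --pt "0 0 0 0 0 -0.9 0" --pt "0 0 0 0 0 -1.2 0" --pt "0 0 0 0 0 -1.5 0" --pt "0 0 0 0 0 -1.8 0" --pt "0 0 0 0 0 -2.1 0" --pt "0 0 0 0 0 -2.4 0" --pt "0 0 0 0 0 -2.7 0" --pt "0 0 0 0 0 -3 0" --pt "0 0 0 0 0 -3.2 0" --pt "0 0 0 0 0 -3.35 0" --pt "0 0 0 0 0 -3.4 0" --pt "0 0 0 0 0 -3.4 0" --pt "0 0 0 0 0 -3.4 0" --pt "0 0 0 0 0 -3.4 0"

```text
time_s: 16.72
position: [0.4071, -0.2124, 0.1526]
tcp_rot: [[0.542, 0.841, -0.001], [0.841, -0.542, 0.001], [0.0, -0.001, -1.0]]
force: [-0.1, 0.1, -0.6]
opening: 0.476
grasp_force: 30.0
```

```bash
python3 - <<'E'
from h import *
from rig import optics,read_state
s=read_state();print(s['position'],s['opening'],s['force'],s['grasp_force'])
sc=optics.capture('scene');w=optics.capture('wrist')['image'];cv2.imwrite('pics/m6.png',np.hstack([cv2.resize(sc['image'][130:310,110:310],(450,405),interpolation=2),cv2.resize(w[150:360,190:450],(350,405))]))
E
```

```text
[ 0.40710925 -0.21239949  0.15259483] 0.47625008240195177 [-0.10768785  0.11020135 -0.61258501] 29.999800622463226
```

View pics/m6.png

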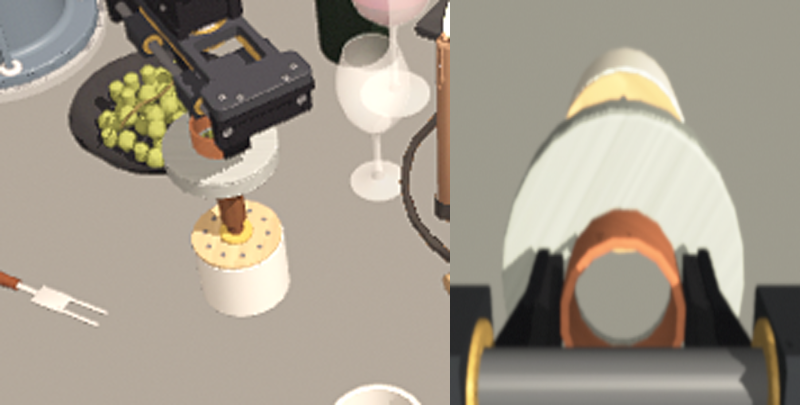

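The picture shows the vented wooden lid lying flat on the crock. The cover is held level about 10 cm above it, clear of the knob.

```bash
python3 -c "
from rig import bot;print(bot.hand_in())"
```

```text
the job is handed in; nothing more can be done
None
```

I handed the job in: the wooden inner lid is seated flat in the cheese crock, and the gripper holds the outer cover level about 10 cm above it. I saw no bystander disturbed in the final pictures, but did not measure their positions, and the hand-in gave no verdict.

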